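# Seat the rocking lid

### The job

Four food boxes with identical lids stand in a row on the board; one lid is not properly on and rocks when it is pressed. Press the lids with the fingertips to find the one that rocks, then push its high corner firmly down until it is fully home, so that all four lids lie flat on their boxes. Do not lift or take off any lid, and leave the other things where they stand.

Things in the scene. Friction and masses are not known exactly. Their poses are not given: they have to be found in the camera images.
- lid_1: Flat square grey plastic lid on box_1, one of four identical ones, 84 x 84 mm; a 5 mm plate with a 7 mm skirt round the outside of its box (1.5 mm play). 55 to 115 g, not fastened. Origin: centre of the plate's underside; x, y along its edges, z up; the top to press is 5 mm above the origin. Seated, it lies level, its top 57 mm above the origin of its box, and no corner gives under a press.
- lid_2: Same as lid_1, on box_2. The one lid that is not on: a stiff hidden catch under ONE of its corners, 29 mm from its centre along both x and y, holds that corner 5 mm too high (the middle 2.5 mm). Which lid and which corner changes from run to run and goes with no name.
- lid_3: Same as lid_1, on box_3. On the lid that is not on, the corner over the catch stops a light touch 5 mm too high; its two neighbours rock 5 mm up and down under almost no force; the opposite corner lies on the box.
- lid_4: Same as lid_1, on box_4. To seat the lid that is not on, press its high corner straight down over the catch: the catch gives way slowly above about 10 N (under 5 N it stands), goes down 5 mm and does not spring back; then the lid lies flat.
- box_1: Square white plastic food box, 75 x 75 mm outside, 3 mm walls, 52 mm high, under lid_1, standing fast on the board in a row of four. Origin: centre of its underside; z up.
- box_2: Same as box_1, under lid_2.
- box_3: Same as box_1, under lid_3.
- box_4: Same as box_1, under lid_4.
- board: Wooden serving board, 480 mm long (its y), 200 mm deep (its x), fast on the worktop; its top is 40 mm above its origin and, as boards differ from run to run, 6 to 40 mm above the worktop. The boxes stand in a row along its near side, small things behind them.
- egg_timer: Round kitchen timer, 65 mm across, 52 mm high. Bystander, loose; leave it alone. Origin: centre of its underside.
- spice_jar: Upright spice jar with a dark cap, 41 mm across, 105 mm high. Bystander, loose; leave it alone. Origin: centre of its underside.
- mug: Mug with a handle, 83 mm (116 mm with handle), 94 mm high. Bystander, loose; leave it alone. Origin: centre of its underside.
- small_tin: Short food tin, 76 mm across, 58 mm high. Bystander, loose; leave it alone. Origin: centre of its underside.
- tealight: Small round candle in a metal cup, 38 mm across, 15 mm high. Bystander, loose; leave it alone. Origin: centre of its underside.
- peg: Clothes peg lying flat, 72 x 15 x 12 mm, its length along its y. Bystander, loose; leave it alone. Origin: centre of its underside.

How it is judged:
By the outcome, as a careful person would: the job done as asked, in the order asked, and still so for the second after the job is handed in, with the robot touching nothing.
It also fails if it takes over 67 s, if anything falls off the work surface, if the arm or the gripper's body presses on something with over 40 N, if the wrist force passes 120 N, or if a joint passes its speed limit or range.

### The arm

A 7-joint arm with a two-finger parallel gripper is mounted at the origin on a cart in front of the work surface, level with it; the furniture and walls round the work are solid. World frame = base frame: x ahead of the robot, y to its left, z up, the work surface at z = 0. Lengths are in m, angles in rad, forces in N, time in s.
With the tool pointing down it reaches from about 0.35 to 0.9 m from the base axis. Payload 8.1 kg.
Tool frame: the origin (TCP) lies midway between the tips of the shut fingers; the grasp point (between the pads) lies 19 mm behind it; z points along the fingers, y is the line along which they close (so a half turn about z gives the same grasp; the last joint's range is limited). The gripper opens to 92 mm and grips with 3 to 60 N. Pads are 19 mm wide; open, the fingers measure 130 mm over their backs; the gripper's body (75 mm by 190 mm) begins 47 mm behind the grasp point.
Start: joints at [1.178, 0.434, 0.025, 1.573, -0.012, 1.134, -0.075], TCP at [0.179, -0.599, 0.227] pointing down, gripper open.
Joint ranges: [-2.62, 2.62], [-0.44, 2.09], [-1.27, 1.32], [0.08, 2.57], [-1.32, 4.46], [0.12, 2], [-2.74, 2.74]. Speed limits (rad/s): [2.22, 2.22, 3.01, 3.01, 3.14, 3.14, 3.14].

### API

Orientations are given as a rotation vector (axis times angle).
In Python, from cell import observe, get_image, camera_model, sign_off, recognise, silhouettes gives the robot as it stands.
- The arm moves only by the tool apply_moves, never from a script. Its argument "motion" is a list of rows, each an object of numbers: "x", "y", "z": the shift along the world's x, y, z in cm; "yaw": the turn about the world's z in degrees; "hand": the opening, from -1 (shut) to 1 (fully open), so that 0 is half open. In form: [{"x": .., "y": .., "z": .., "yaw": .., "hand": ..}, ...]. A call has 1 to 10 rows; each row is the pose to reach, as a shift and turn from the pose commanded when the call began; what a row does not reach only later rows make up. A row lasts 1/8 s, in which the tool goes at most 62.5 mm and 10.7 degrees, less where a joint would pass 70% of its speed; a pose out of reach is approached as far as the arm can. A call with a gripper value outside its range is refused whole. The fingers move at their own pace and stop on an object; "newtons" is the grip in N (left out, the last holds). Time passes only in rows, so rows that repeat a pose let the fingers close. It gives the time, the measured TCP pose, the force, the opening and the grip force at its end, in the units of the state.
- observe(): the state, without advancing time (a new reading comes with each control period).
- get_image(name): name is "scene" or "top" or "wrist"; returns the picture (480x640x3 uint8, blue, green, red); there is no depth.
- camera_model(name): a dict with "camera_matrix" (3x3 intrinsics, pixels), "k1" (the pictures are not rectified: a ray, as slopes to the right and down, at radius r is drawn at 1 + k1 r^2 times it, then the intrinsics apply), "T" (4x4, takes a point from camera to world coordinates). Camera axes: x right, y up, looking along -z (the intrinsics and any distortion apply to the point x, -y, -z); pixel columns grow to the right and rows downward; lengths in m; the calibration is good to about 2 mm. A picture is of the moment at which its call begins: read the wrist's pose just before it. camera_model takes no time and is no camera call; for the wrist camera it gives the pose at the moment of the call.
- sign_off(): hands the job in; it is judged then, once.
Trained networks look in the newest picture that a camera, given by its name, has taken for a name from the list of things; names that differ only in an ending like _2 or _b are one class to them, and where a whole thing is asked for, a point or a joint stands for the part that bears it (a point fixed in the world has none). Each returns a list of dicts, best first, with "p" (0 to 1); they miss things now and then, are a little off and sometimes report something else, mostly with a low value. They report only what shows in the picture. A call takes as long as a camera call.
- recognise(query, camera): "rect" ([left, top, right, bottom] in pixels, round what is visible of it).
- silhouettes(query, camera): "mask" (480x640 bool, what is visible of it) and "rect" ([left, top, right, bottom] in pixels, round what is visible of it).
The state is a dict: "clock": time; "joints": joint angles; "dq": joint speeds; "joint_efforts": joint torques, N m; "position": TCP position; "ee_rot": TCP orientation; "force": force on the tool from outside, world axes, zero at the start; "ft_torque": the same for the moment, N m; "width": opening from 0.0 (shut) to 1.0 (fully open); "gripper_force": force on a finger pad.
Only numpy, scipy, OpenCV 4.12 (cv2) and the standard library are available. Lean on these libraries where they do the work, as an engineer would, in place of code of your own. Each camera call takes 0.05 s, during which the arm holds its last target. There are 200 camera calls.

## Working session

There is one attempt and no reset: what is moved stays moved. The work goes in short steps, Python scripts to look and compute and a tool call to move; the robot and the scene stay as the last step left them, time stands still between calls to the robot, and variables do not carry over. Pictures are saved under pics/ and viewed, at most 10 in all, crops included, and the job is handed in when it is done.

Besides the shell and the picture viewer there is one more tool, called after "Request:" in YAML: its name, and indented under it one key for each argument. apply_moves: Moves the arm, as the interface text tells. Its arguments: {"type":"object","properties":{"motion":{"type":"array","items":{"type":"object","properties":{"x":{"type":"number"},"y":{"type":"number"},"z":{"type":"number"},"yaw":{"type":"number"},"hand":{"type":"number"}}}},"newtons":{"type":"number"}},"required":["motion"]}

```bash
mkdir -p pics; cat > h.py <<'E'
import numpy as np,cv2
from cell import *
def ray(cam,u,v,M=None):
    M=M or camera_model(cam);K=np.array(M["camera_matrix"]);T=np.array(M["T"])
    d=np.array([(u-K[0,2])/K[0,0],(v-K[1,2])/K[1,1]]);s=d.copy()
    for _ in range(20): s=d/(1+M["k1"]*(s@s))
    return T[:3,3],T[:3,:3]@np.array([s[0],-s[1],-1])
def atz(cam,u,v,z,M=None):
    o,d=ray(cam,u,v,M);return o+d*(z-o[2])/d[2]
E
python3 - <<'E'
from h import *
a=get_image("top");b=get_image("scene")
cv2.imwrite("pics/top.png",a);cv2.imwrite("pics/scene.png",b)
for c in("top","scene"):
    print(c,np.round(np.array(camera_model(c)["T"]),3).tolist())
    for q in("lid_1","box_1","board","mug"):
        for r in recognise(q,c): print(q,np.round(r["rect"]),round(r["p"],2))
s=observe();print(s)
E
```

```text
top [[-0.002, 0.997, -0.073, 0.587], [-1.0, -0.001, 0.011, 0.106], [0.011, 0.073, 0.997, 0.983], [0.0, 0.0, 0.0, 1.0]]
lid_1 [318. 311. 370. 359.] 0.93
lid_1 [260. 316. 310. 364.] 0.82
lid_1 [202. 316. 248. 359.] 0.66
lid_1 [382. 313. 431. 361.] 0.59
box_1 [199. 266. 435. 370.] 0.29
board [200. 265. 435. 371.] 0.73
mug [312. 153. 368. 197.] 0.74
scene [[0.74, 0.513, -0.436, 0.267], [-0.673, 0.549, -0.496, -0.324], [-0.015, 0.66, 0.751, 0.707], [0.0, 0.0, 0.0, 1.0]]
lid_1 [262. 332. 349. 410.] 0.96
lid_1 [130. 204. 198. 260.] 0.74
lid_1 [163. 240. 236. 304.] 0.6
lid_1 [212. 277. 292. 348.] 0.59
lid_1 [204. 215. 240. 238.] 0.15
box_1 [219. 316. 294. 359.] 0.85
box_1 [141. 232. 200. 271.] 0.81
box_1 [264. 370. 348. 420.] 0.75
box_1 [189. 278. 236. 318.] 0.65
board [120. 198. 404. 455.] 0.91
mug [365. 180. 429. 244.] 0.91
{'clock': 0.5, 'joints': array([ 1.17837902,  0.43452657,  0.02500978,  1.57325788, -0.01160392,
        1.13399271, -0.07506314]), 'dq': array([ 0.00166969, -0.00044172,  0.00014396, -0.0014455 ,  0.0007106 ,
       -0.00046547, -0.00181658]), 'joint_efforts': array([-6.46998014e-04, -6.67136765e+01,  9.83225740e-01, -3.14571118e+01,
       -6.06010202e-02,  3.38899833e-02,  7.65406435e-05]), 'position': array([ 0.17857347, -0.5989286 ,  0.226703  ]), 'ee_rot': array([-3.10864442e+00, -4.53555319e-01,  3.42266626e-05]), 'force': array([0.50821015, 0.43774527, 0.08177716]), 'ft_torque': array([-0.00742421,  0.02830734,  0.02310814]), 'gripper_force': 0.0, 'width': 0.9975486564345842}
```

View pics/top.png

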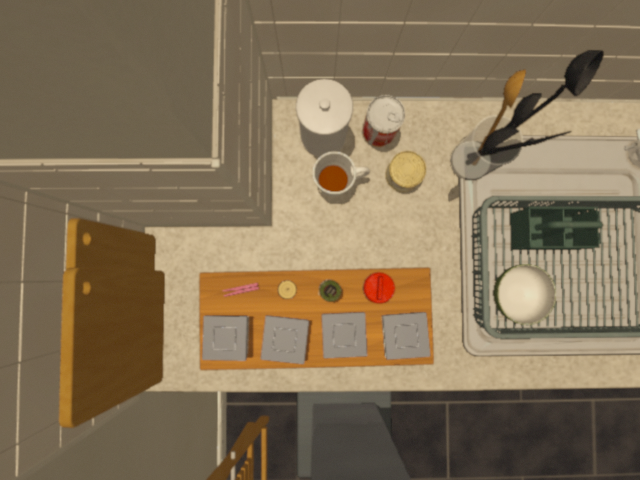

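View pics/scene.png

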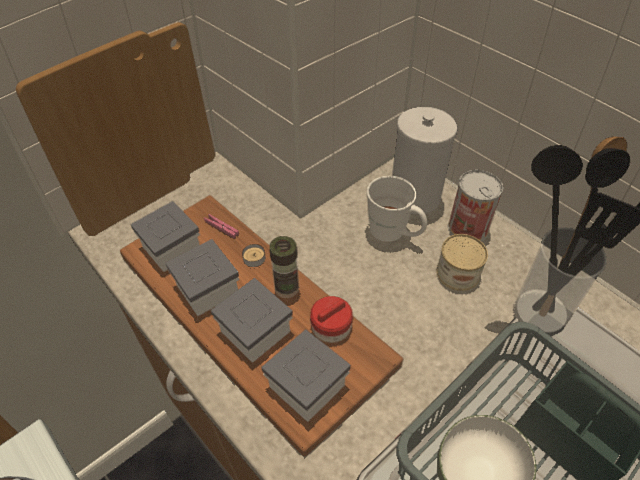

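The top view shows four grey lids centred near (226,338), (285,340), (344,335) and (406,337). The small things stand in a row behind them, around row 290, with the cutting boards on the left at x<160. Next I'll triangulate the lids.

```bash
python3 - <<'E'
from h import *
P={}
for c in("top","scene"):
    im=get_image(c);M=camera_model(c);L=[]
    for r in silhouettes("lid_1",c):
        m=r["mask"].astype(np.uint8)
        if m.sum()<800: continue
        cn=max(cv2.findContours(m,0,1)[0],key=cv2.contourArea)
        (cx,cy),wh,an=cv2.minAreaRect(cn)
        mo=cv2.moments(cn); L.append((mo["m10"]/mo["m00"],mo["m01"]/mo["m00"],an,wh,r["p"]))
    L.sort();P[c]=(M,L)
    for l in L: print(c,np.round(l[:3],1),np.round(l[3],1),round(l[4],2))
for a in P["top"][1]:
    best=None
    for b in P["scene"][1]:
        o1,d1=ray("top",*a[:2],P["top"][0]);o2,d2=ray("scene",*b[:2],P["scene"][0])
        t=np.linalg.lstsq(np.c_[d1,-d2],o2-o1,rcond=None)[0]
        p,q=o1+t[0]*d1,o2+t[1]*d2;e=np.linalg.norm(p-q)
        if best is None or e<best[0]: best=(e,(p+q)/2)
    print(np.round(best[0],4),np.round(best[1],4))
r=recognise("board","top")[0]["rect"]
for z in(.01,.02,.03,.04): print(z,np.round(atz("top",r[0],r[1],z)-atz("top",r[2],r[3],z),3))
cs=[atz("top",*a[:2],.08,P["top"][0]) for a in P["top"][1]];print(np.round(cs,4))
E
```

```text
top [224.7 338.   90. ] [45. 46.] 0.65
top [284.2 339.3   5.9] [43.8 44.8] 0.6
top [343.6 334.5  87.5] [44.6 43.8] 0.61
top [405.9 335.5  85.9] [44.8 44.7] 0.75
scene [164.2 227.9  53.1] [45.2 52.6] 0.6
scene [201.4 270.1  59.7] [48.9 59.5] 0.83
scene [251.5 313.2  45. ] [58.7 58.7] 0.58
scene [305.6 368.8  45. ] [65.1 67.2] 0.77
scene [331.1 318.6  90. ] [45. 42.] 0.59
0.0009 [0.4686 0.2827 0.0725]
0.0009 [0.4654 0.1678 0.0698]
0.0008 [0.4743 0.0526 0.0695]
0.0014 [ 0.472  -0.068   0.0729]
0.01 [0.221 0.494 0.   ]
0.02 [0.219 0.489 0.   ]
0.03 [0.216 0.484 0.   ]
0.04 [0.214 0.479 0.   ]
[[ 0.47    0.281   0.08  ]
 [ 0.4672  0.1669  0.08  ]
 [ 0.476   0.053   0.08  ]
 [ 0.4734 -0.0671  0.08  ]]
```

```bash
python3 - <<'E'
from h import *
for c,u,v,z in [("scene",90,235,0),("scene",185,180,0),("scene",303,217,0),("top",272,225,0),("top",164,275,.25),("top",164,385,.25),("top",155,240,.3),("scene",150,38,.3)]: print(c,u,v,z,np.round(atz(c,u,v,z),3))
s=observe();import scipy.spatial.transform as t
print(t.Rotation.from_rotvec(s["ee_rot"]).as_matrix().round(3))
E
```

```text
scene 90 235 0 [0.377 0.435 0.   ]
scene 185 180 0 [0.592 0.437 0.   ]
scene 303 217 0 [0.698 0.197 0.   ]
top 272 225 0 [0.696 0.199 0.   ]
top 164 275 0.25 [0.59  0.345 0.25 ]
top 164 385 0.25 [0.42  0.342 0.25 ]
top 155 240 0.3 [0.641 0.343 0.3  ]
scene 150 38 0.3 [0.602 0.458 0.3  ]
[[ 0.958  0.286  0.   ]
 [ 0.286 -0.958 -0.   ]
 [-0.     0.    -1.   ]]
```

Request:
apply_moves:
  motion:
    - {"x": 3, "y": 5, "z": 2, "hand": -1}
    - {"x": 6, "y": 11, "z": 3, "hand": -1}
    - {"x": 9, "y": 16, "z": 3, "hand": -1}
    - {"x": 12, "y": 21, "z": 3, "hand": -1}
    - {"x": 15, "y": 27, "z": 3, "hand": -1}
    - {"x": 18, "y": 32, "z": 3, "hand": -1}
    - {"x": 21, "y": 37, "z": 3, "hand": -1}
    - {"x": 24, "y": 43, "z": 3, "hand": -1}
    - {"x": 27, "y": 48, "z": 1, "hand": -1}
    - {"x": 29.5, "y": 53.2, "z": -3, "hand": -1}
  newtons: 20

```text
schema error: expected keys x, y, z, yaw, hand
```

Request:
apply_moves:
  motion:
    - {"x": 3, "y": 5, "z": 2, "yaw": 8, "hand": -1}
    - {"x": 6, "y": 11, "z": 3, "yaw": 16, "hand": -1}
    - {"x": 9, "y": 16, "z": 3, "yaw": 24, "hand": -1}
    - {"x": 12, "y": 21, "z": 3, "yaw": 32, "hand": -1}
    - {"x": 15, "y": 27, "z": 3, "yaw": 40, "hand": -1}
    - {"x": 18, "y": 32, "z": 3, "yaw": 48, "hand": -1}
    - {"x": 21, "y": 37, "z": 3, "yaw": 56, "hand": -1}
    - {"x": 24, "y": 43, "z": 3, "yaw": 64, "hand": -1}
    - {"x": 27, "y": 48, "z": 1, "yaw": 70, "hand": -1}
    - {"x": 29.5, "y": 53.2, "z": -3, "yaw": 73, "hand": -1}
  newtons: 20

```text
clock: 2.0
position: [0.4718, -0.0734, 0.2037]
ee_rot: [2.224, 2.214, 0.004]
force: [0.5, -1.4, -0.6]
width: 0.011
gripper_force: 0.0
```

Request:
apply_moves:
  motion:
    - {"x": 0, "y": 0, "z": -4, "yaw": 0, "hand": -1}
    - {"x": 0, "y": 0, "z": -8, "yaw": 0, "hand": -1}
    - {"x": 0, "y": 0, "z": -11, "yaw": 0, "hand": -1}
    - {"x": 0, "y": 0, "z": -11.7, "yaw": 0, "hand": -1}
    - {"x": 0, "y": 0, "z": -11.7, "yaw": 0, "hand": -1}
    - {"x": 0, "y": 0, "z": -11.7, "yaw": 0, "hand": -1}

```text
clock: 2.75
position: [0.4705, -0.0753, 0.0871]
ee_rot: [2.228, 2.212, 0.002]
force: [0.1, -0.1, -0.3]
width: 0.008
gripper_force: 0.0
```

```bash
python3 - <<'E'
from h import *
b=get_image("scene");cv2.imwrite("pics/s2.png",cv2.resize(b[180:460,100:450],None,fx=2,fy=2))
E
```

```text
(no output)
```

View pics/s2.png

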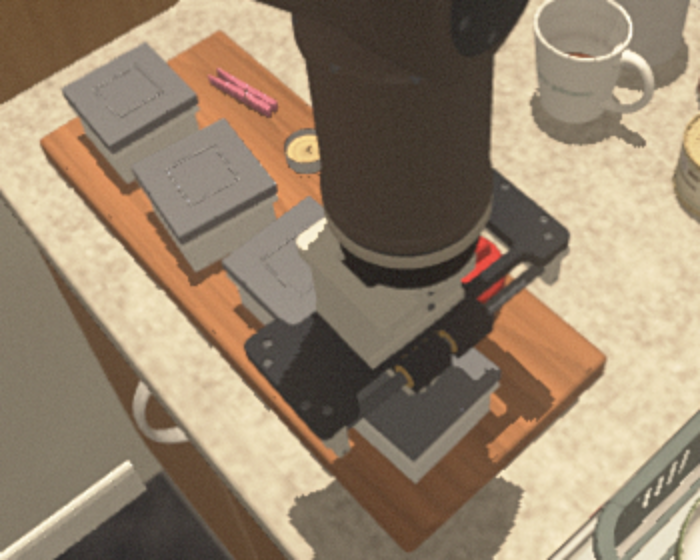

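Request:
apply_moves:
  motion:
    - {"x": 0, "y": 0.8, "z": -0.5, "yaw": 0, "hand": -1}
    - {"x": 0, "y": 0.8, "z": -0.8, "yaw": 0, "hand": -1}
    - {"x": 0, "y": 0.8, "z": -1.0, "yaw": 0, "hand": -1}
    - {"x": 0, "y": 0.8, "z": -1.0, "yaw": 0, "hand": -1}

```text
clock: 3.3
position: [0.4707, -0.068, 0.0794]
ee_rot: [2.227, 2.209, -0.0]
force: [-12.9, -4.9, 50.9]
width: 0.003
gripper_force: 25.4
```

Request:
apply_moves:
  motion:
    - {"x": 0, "y": 0, "z": 0.3, "yaw": 0, "hand": -1}
    - {"x": 0, "y": 0, "z": 0.5, "yaw": 0, "hand": -1}
    - {"x": 0, "y": 0, "z": 0.5, "yaw": 0, "hand": -1}

```text
clock: 3.68
position: [0.4696, -0.0668, 0.0809]
ee_rot: [-2.229, -2.214, -0.0]
force: [0.1, 0.5, -0.1]
width: 0.002
gripper_force: 0.0
```

```bash
python3 -c "
from h import *
s=observe();print(s['position'],s['force'],s['dq'].round(3))"
```

```text
[ 0.46957557 -0.06684546  0.08087286] [ 0.09542283  0.47425907 -0.13714975] [ 0.002  0.007  0.001  0.002 -0.    -0.001  0.   ]
```

Request:
apply_moves:
  motion:
    - {"x": 0, "y": 0, "z": -0.1, "yaw": 0, "hand": -1}
    - {"x": 0, "y": 0, "z": -0.15, "yaw": 0, "hand": -1}
    - {"x": 0, "y": 0, "z": -0.17, "yaw": 0, "hand": -1}
    - {"x": 0, "y": 0, "z": -0.17, "yaw": 0, "hand": -1}

```text
clock: 4.18
position: [0.4695, -0.067, 0.0797]
ee_rot: [2.229, 2.214, -0.0]
force: [-4.1, -0.6, 13.9]
width: 0.001
gripper_force: 7.2
```

Request:
apply_moves:
  motion:
    - {"x": 0, "y": 0, "z": 1.5, "yaw": 0, "hand": -1}
    - {"x": 0.2, "y": 4, "z": 1.5, "yaw": 0, "hand": -1}
    - {"x": 0.4, "y": 8, "z": 1.5, "yaw": 0, "hand": -1}
    - {"x": 0.6, "y": 12, "z": 1.5, "yaw": 0, "hand": -1}
    - {"x": 0.6, "y": 12, "z": 1.0, "yaw": 0, "hand": -1}
    - {"x": 0.6, "y": 12, "z": 0.5, "yaw": 0, "hand": -1}
    - {"x": 0.6, "y": 12, "z": 0.4, "yaw": 0, "hand": -1}
    - {"x": 0.6, "y": 12, "z": 0.3, "yaw": 0, "hand": -1}
    - {"x": 0.6, "y": 12, "z": 0.3, "yaw": 0, "hand": -1}

```text
clock: 5.3
position: [0.4756, 0.0522, 0.0822]
ee_rot: [2.23, 2.213, -0.0]
force: [-0.7, -0.1, 0.0]
width: 0.008
gripper_force: 0.0
```

Request:
apply_moves:
  motion:
    - {"x": 0, "y": 0, "z": -0.03, "yaw": 0, "hand": -1}
    - {"x": 0, "y": 0, "z": -0.06, "yaw": 0, "hand": -1}
    - {"x": 0, "y": 0, "z": -0.06, "yaw": 0, "hand": -1}

```text
clock: 5.68
position: [0.4756, 0.0528, 0.0816]
ee_rot: [2.229, 2.214, 0.0]
force: [-0.6, -1.0, -0.8]
width: 0.004
gripper_force: 0.0
```

Request:
apply_moves:
  motion:
    - {"x": 0, "y": 0, "z": -0.05, "yaw": 0, "hand": -1}
    - {"x": 0, "y": 0, "z": -0.1, "yaw": 0, "hand": -1}
    - {"x": 0, "y": 0, "z": -0.15, "yaw": 0, "hand": -1}
    - {"x": 0, "y": 0, "z": -0.2, "yaw": 0, "hand": -1}
    - {"x": 0, "y": 0, "z": -0.2, "yaw": 0, "hand": -1}

```text
clock: 6.3
position: [0.4756, 0.0528, 0.0798]
ee_rot: [2.229, 2.214, -0.0]
force: [-1.5, -1.1, 2.9]
width: 0.009
gripper_force: 2.1
```

Request:
apply_moves:
  motion:
    - {"x": 0, "y": 0, "z": 1.5, "yaw": 0, "hand": -1}
    - {"x": -0.2, "y": 4, "z": 1.5, "yaw": 0, "hand": -1}
    - {"x": -0.4, "y": 8, "z": 1.5, "yaw": 0, "hand": -1}
    - {"x": -0.8, "y": 11.4, "z": 1.5, "yaw": 0, "hand": -1}
    - {"x": -0.8, "y": 11.4, "z": 1.0, "yaw": 0, "hand": -1}
    - {"x": -0.8, "y": 11.4, "z": 0.5, "yaw": 0, "hand": -1}
    - {"x": -0.8, "y": 11.4, "z": 0.4, "yaw": 0, "hand": -1}
    - {"x": -0.8, "y": 11.4, "z": 0.25, "yaw": 0, "hand": -1}
    - {"x": -0.8, "y": 11.4, "z": 0.25, "yaw": 0, "hand": -1}

```text
clock: 7.42
position: [0.4677, 0.1663, 0.0821]
ee_rot: [2.23, 2.213, -0.0]
force: [-0.4, -0.0, -0.1]
width: 0.006
gripper_force: 0.0
```

Request:
apply_moves:
  motion:
    - {"x": 0, "y": 0, "z": -0.05, "yaw": 0, "hand": -1}
    - {"x": 0, "y": 0, "z": -0.1, "yaw": 0, "hand": -1}
    - {"x": 0, "y": 0, "z": -0.1, "yaw": 0, "hand": -1}

```text
clock: 7.8
position: [0.4676, 0.1668, 0.0811]
ee_rot: [2.229, 2.214, 0.0]
force: [-0.5, 0.5, -0.0]
width: 0.005
gripper_force: 0.0
```

Lid 2 isn't raised at its centre. I'll confirm its contact height, then go to lid 1.

Request:
apply_moves:
  motion:
    - {"x": 0, "y": 0, "z": -0.05, "yaw": 0, "hand": -1}
    - {"x": 0, "y": 0, "z": -0.1, "yaw": 0, "hand": -1}
    - {"x": 0, "y": 0, "z": -0.14, "yaw": 0, "hand": -1}
    - {"x": 0, "y": 0, "z": -0.14, "yaw": 0, "hand": -1}

```text
clock: 8.3
position: [0.4676, 0.1668, 0.0798]
ee_rot: [2.229, 2.214, 0.0]
force: [-1.5, -0.8, 2.8]
width: 0.004
gripper_force: 1.4
```

Request:
apply_moves:
  motion:
    - {"x": 0, "y": 0, "z": 1.5, "yaw": 0, "hand": -1}
    - {"x": 0.1, "y": 4, "z": 1.5, "yaw": 0, "hand": -1}
    - {"x": 0.2, "y": 8, "z": 1.5, "yaw": 0, "hand": -1}
    - {"x": 0.2, "y": 11.5, "z": 1.5, "yaw": 0, "hand": -1}
    - {"x": 0.2, "y": 11.5, "z": 1.0, "yaw": 0, "hand": -1}
    - {"x": 0.2, "y": 11.5, "z": 0.5, "yaw": 0, "hand": -1}
    - {"x": 0.2, "y": 11.5, "z": 0.4, "yaw": 0, "hand": -1}
    - {"x": 0.2, "y": 11.5, "z": 0.25, "yaw": 0, "hand": -1}
    - {"x": 0.2, "y": 11.5, "z": 0.25, "yaw": 0, "hand": -1}

```text
clock: 9.43
position: [0.4697, 0.2813, 0.0822]
ee_rot: [2.23, 2.213, -0.0]
force: [0.2, -0.6, -1.0]
width: 0.003
gripper_force: 0.0
```

Request:
apply_moves:
  motion:
    - {"x": 0, "y": 0, "z": -0.05, "yaw": 0, "hand": -1}
    - {"x": 0, "y": 0, "z": -0.1, "yaw": 0, "hand": -1}
    - {"x": 0, "y": 0, "z": -0.1, "yaw": 0, "hand": -1}

```text
clock: 9.8
position: [0.4696, 0.2818, 0.0812]
ee_rot: [2.229, 2.214, -0.0]
force: [0.5, -0.2, -0.7]
width: 0.006
gripper_force: 0.0
```

Request:
apply_moves:
  motion:
    - {"x": 0, "y": 0, "z": -0.05, "yaw": 0, "hand": -1}
    - {"x": 0, "y": 0, "z": -0.1, "yaw": 0, "hand": -1}
    - {"x": 0, "y": 0, "z": -0.14, "yaw": 0, "hand": -1}
    - {"x": 0, "y": 0, "z": -0.14, "yaw": 0, "hand": -1}

```text
clock: 10.3
position: [0.4695, 0.2818, 0.0798]
ee_rot: [2.229, 2.214, -0.0]
force: [-0.8, -0.1, 1.0]
width: 0.005
gripper_force: 0.6
```

Request:
apply_moves:
  motion:
    - {"x": 0, "y": 0, "z": 1.5, "yaw": 0, "hand": -1}
    - {"x": 0.4, "y": -6, "z": 1.5, "yaw": 0, "hand": -1}
    - {"x": 1, "y": -12, "z": 1.5, "yaw": 0, "hand": -1}
    - {"x": 1.5, "y": -18, "z": 1.5, "yaw": 0, "hand": -1}
    - {"x": 2, "y": -24, "z": 1.5, "yaw": 0, "hand": -1}
    - {"x": 2.5, "y": -30, "z": 1.5, "yaw": 0, "hand": -1}
    - {"x": 2.8, "y": -32.1, "z": 1.2, "yaw": 0, "hand": -1}
    - {"x": 2.8, "y": -32.1, "z": 0.8, "yaw": 0, "hand": -1}
    - {"x": 2.8, "y": -32.1, "z": 0.6, "yaw": 0, "hand": -1}
    - {"x": 2.8, "y": -32.1, "z": 0.6, "yaw": 0, "hand": -1}

```text
clock: 11.55
position: [0.4975, -0.0375, 0.0859]
ee_rot: [-2.226, -2.216, -0.001]
force: [0.2, 0.7, -0.5]
width: 0.007
gripper_force: 0.0
```

Request:
apply_moves:
  motion:
    - {"x": 0, "y": 0, "z": -0.1, "yaw": 0, "hand": -1}
    - {"x": 0, "y": 0, "z": -0.2, "yaw": 0, "hand": -1}
    - {"x": 0, "y": 0, "z": -0.2, "yaw": 0, "hand": -1}

```text
clock: 11.92
position: [0.4975, -0.039, 0.0838]
ee_rot: [-2.229, -2.214, 0.0]
force: [-0.4, 0.7, 0.0]
width: 0.004
gripper_force: 0.0
```

Request:
apply_moves:
  motion:
    - {"x": 0, "y": 0, "z": -0.1, "yaw": 0, "hand": -1}
    - {"x": 0, "y": 0, "z": -0.2, "yaw": 0, "hand": -1}
    - {"x": 0, "y": 0, "z": -0.3, "yaw": 0, "hand": -1}
    - {"x": 0, "y": 0, "z": -0.4, "yaw": 0, "hand": -1}
    - {"x": 0, "y": 0, "z": -0.4, "yaw": 0, "hand": -1}

```text
clock: 12.55
position: [0.4976, -0.0392, 0.0798]
ee_rot: [2.229, 2.214, -0.0]
force: [-0.9, -0.9, 0.9]
width: 0.004
gripper_force: 0.5
```

Request:
apply_moves:
  motion:
    - {"x": 0, "y": 0, "z": 0.8, "yaw": 0, "hand": -1}
    - {"x": 0, "y": -3, "z": 1.0, "yaw": 0, "hand": -1}
    - {"x": 0, "y": -5.6, "z": 0.8, "yaw": 0, "hand": -1}
    - {"x": 0, "y": -5.6, "z": 0.6, "yaw": 0, "hand": -1}
    - {"x": 0, "y": -5.6, "z": 0.4, "yaw": 0, "hand": -1}
    - {"x": 0, "y": -5.6, "z": 0.4, "yaw": 0, "hand": -1}

```text
clock: 13.3
position: [0.4976, -0.0941, 0.0838]
ee_rot: [-2.227, -2.215, -0.001]
force: [-0.6, -0.6, -0.5]
width: 0.005
gripper_force: 0.0
```

Request:
apply_moves:
  motion:
    - {"x": 0, "y": 0, "z": -0.1, "yaw": 0, "hand": -1}
    - {"x": 0, "y": 0, "z": -0.2, "yaw": 0, "hand": -1}
    - {"x": 0, "y": 0, "z": -0.3, "yaw": 0, "hand": -1}
    - {"x": 0, "y": 0, "z": -0.4, "yaw": 0, "hand": -1}
    - {"x": 0, "y": 0, "z": -0.4, "yaw": 0, "hand": -1}

```text
clock: 13.92
position: [0.4976, -0.0951, 0.0798]
ee_rot: [2.229, 2.214, 0.0]
force: [0.4, -0.9, 0.8]
width: 0.002
gripper_force: 0.6
```

Request:
apply_moves:
  motion:
    - {"x": 0, "y": 0, "z": 0.8, "yaw": 0, "hand": -1}
    - {"x": -2.6, "y": 0, "z": 1.0, "yaw": 0, "hand": -1}
    - {"x": -5.4, "y": 0, "z": 0.8, "yaw": 0, "hand": -1}
    - {"x": -5.4, "y": 0, "z": 0.6, "yaw": 0, "hand": -1}
    - {"x": -5.4, "y": 0, "z": 0.4, "yaw": 0, "hand": -1}
    - {"x": -5.4, "y": 0, "z": 0.4, "yaw": 0, "hand": -1}

```text
clock: 14.68
position: [0.4445, -0.0951, 0.0839]
ee_rot: [2.229, 2.213, 0.001]
force: [-0.4, -0.1, -0.2]
width: 0.005
gripper_force: 0.0
```

Request:
apply_moves:
  motion:
    - {"x": 0, "y": 0, "z": -0.1, "yaw": 0, "hand": -1}
    - {"x": 0, "y": 0, "z": -0.2, "yaw": 0, "hand": -1}
    - {"x": 0, "y": 0, "z": -0.3, "yaw": 0, "hand": -1}
    - {"x": 0, "y": 0, "z": -0.4, "yaw": 0, "hand": -1}
    - {"x": 0, "y": 0, "z": -0.4, "yaw": 0, "hand": -1}

```text
clock: 15.3
position: [0.4436, -0.0952, 0.0799]
ee_rot: [2.229, 2.214, 0.0]
force: [-1.6, 0.3, 2.4]
width: 0.003
gripper_force: 0.9
```

Request:
apply_moves:
  motion:
    - {"x": 0, "y": 0, "z": 0.8, "yaw": 0, "hand": -1}
    - {"x": 0, "y": 3, "z": 1.0, "yaw": 0, "hand": -1}
    - {"x": 0, "y": 5.6, "z": 0.8, "yaw": 0, "hand": -1}
    - {"x": 0, "y": 5.6, "z": 0.6, "yaw": 0, "hand": -1}
    - {"x": 0, "y": 5.6, "z": 0.4, "yaw": 0, "hand": -1}
    - {"x": 0, "y": 5.6, "z": 0.4, "yaw": 0, "hand": -1}

```text
clock: 16.05
position: [0.4434, -0.0401, 0.0837]
ee_rot: [-2.231, -2.212, 0.001]
force: [-0.6, 0.0, -0.2]
width: 0.005
gripper_force: 0.0
```

Request:
apply_moves:
  motion:
    - {"x": 0, "y": 0, "z": -0.1, "yaw": 0, "hand": -1}
    - {"x": 0, "y": 0, "z": -0.2, "yaw": 0, "hand": -1}
    - {"x": 0, "y": 0, "z": -0.3, "yaw": 0, "hand": -1}
    - {"x": 0, "y": 0, "z": -0.4, "yaw": 0, "hand": -1}
    - {"x": 0, "y": 0, "z": -0.4, "yaw": 0, "hand": -1}

```text
clock: 16.68
position: [0.4436, -0.0392, 0.0798]
ee_rot: [2.229, 2.214, -0.0]
force: [-0.0, -1.3, 1.0]
width: 0.004
gripper_force: 0.3
```

Lid 4's corners are all level now, as are the four centres, so the first firm press seems to have seated it. I'll press its corners firmly to be sure, then compare before and after pictures.

Request:
apply_moves:
  motion:
    - {"x": 0, "y": 0, "z": -0.08, "yaw": 0, "hand": -1}
    - {"x": 0, "y": 0, "z": -0.08, "yaw": 0, "hand": -1}
    - {"x": 0, "y": 0, "z": -0.08, "yaw": 0, "hand": -1}
    - {"x": 0, "y": 0, "z": -0.08, "yaw": 0, "hand": -1}
    - {"x": 0, "y": 0, "z": -0.08, "yaw": 0, "hand": -1}
    - {"x": 0, "y": 0, "z": -0.08, "yaw": 0, "hand": -1}

```text
clock: 17.42
position: [0.4436, -0.0392, 0.0797]
ee_rot: [2.229, 2.213, -0.0]
force: [-3.6, -0.7, 12.5]
width: 0.003
gripper_force: 6.6
```

Request:
apply_moves:
  motion:
    - {"x": 0, "y": 0, "z": 0.5, "yaw": 0, "hand": -1}
    - {"x": 0, "y": 0, "z": 4, "yaw": 0, "hand": -1}
    - {"x": -1, "y": -5, "z": 9, "yaw": 0, "hand": -1}
    - {"x": -2, "y": -11, "z": 14, "yaw": -5, "hand": -1}
    - {"x": -4, "y": -17, "z": 16, "yaw": -13, "hand": -1}
    - {"x": -7, "y": -23, "z": 16, "yaw": -21, "hand": -1}
    - {"x": -10, "y": -29, "z": 16, "yaw": -30, "hand": -1}
    - {"x": -13, "y": -35, "z": 16, "yaw": -38, "hand": -1}
    - {"x": -13, "y": -35, "z": 16, "yaw": -38, "hand": -1}

```text
clock: 18.55
position: [0.3115, -0.3918, 0.2391]
ee_rot: [2.831, 1.36, -0.001]
force: [0.7, 0.7, -0.2]
width: 0.009
gripper_force: 0.0
```

```bash
python3 - <<'E'
from h import *
for c,B in (("top",[(226,338),(285,340),(344,335),(406,337)]),("scene",[(165,232),(200,272),(252,313),(306,368)])):
    a=cv2.imread(f"pics/{c}.png",0).astype(np.float32);b=get_image(c);cv2.imwrite(f"pics/{c}_2.png",b)
    if c=="scene": cv2.imwrite("pics/cmp.png",cv2.resize(np.hstack([cv2.imread("pics/scene.png")[315:435,235:365],b[315:435,235:365]]),None,fx=3,fy=3,interpolation=2))
    b=cv2.cvtColor(b,6).astype(np.float32)
    for x,y in B:
        s=20
        w=(slice(y-s,y+s),slice(x-s,x+s))
        try:
            cc,W=cv2.findTransformECC(a[w],b[w],np.eye(2,3,dtype=np.float32),2,(3,200,1e-6),None,3)
            print(c,(x,y),round(cc,3),(W@[s,s,1]-[s,s]).round(2),(W[:,:2]-np.eye(2)).round(3).tolist())
        except cv2.error as e: print("fail")
E
```

```text
fail
top (285, 340) 0.989 [ 0.01 -0.01] [[-0.003, 0.002], [-0.004, -0.005]]
top (344, 335) 0.992 [-0.02 -0.01] [[-0.003, 0.001], [0.001, -0.002]]
fail
scene (165, 232) 0.952 [-0.06  0.07] [[-0.015, -0.01], [0.005, 0.006]]
scene (200, 272) 0.954 [ 0.09 -0.02] [[0.001, -0.002], [-0.002, 0.006]]
fail
fail
```

View pics/cmp.png

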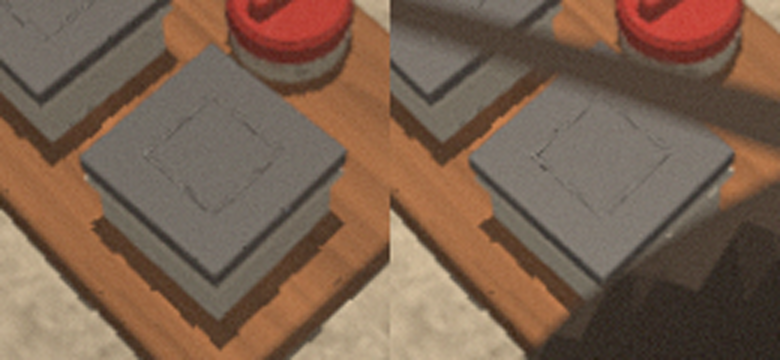

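The crop pair shows lid 4 (centre about (212,155) before, (600,155) after). It was darker before and is brighter now, which suggests its tilt changed. I'll check that against the other lids.

```bash
python3 - <<'E'
import cv2
for c,B in (("top",[(226,338),(285,340),(344,335),(406,337)]),("scene",[(165,225),(200,268),(250,309),(300,365)])):
    a=cv2.imread(f"pics/{c}.png",0);b=cv2.imread(f"pics/{c}_2.png",0)
    print(c,[(round(a[y-9:y+10,x-9:x+10].mean(),1),round(b[y-9:y+10,x-9:x+10].mean(),1)) for x,y in B])
E
```

```text
top [(np.float64(142.2), np.float64(142.3)), (np.float64(144.1), np.float64(144.2)), (np.float64(142.3), np.float64(142.5)), (np.float64(142.1), np.float64(136.3))]
scene [(np.float64(104.1), np.float64(111.0)), (np.float64(106.4), np.float64(113.2)), (np.float64(108.1), np.float64(107.3)), (np.float64(108.3), np.float64(118.7))]
```

The brightness check doesn't settle it. I have time to spare, so I'll light-touch the corners of lids 1 to 3, starting with lid 2.

Request:
apply_moves:
  motion:
    - {"x": 2, "y": 5.8, "z": 0, "yaw": 5, "hand": -1}
    - {"x": 4, "y": 11.6, "z": 0, "yaw": 10, "hand": -1}
    - {"x": 6, "y": 17.4, "z": 0, "yaw": 15, "hand": -1}
    - {"x": 8, "y": 23.2, "z": -1, "yaw": 20, "hand": -1}
    - {"x": 10, "y": 29, "z": -3, "yaw": 25, "hand": -1}
    - {"x": 12, "y": 34.8, "z": -5, "yaw": 30, "hand": -1}
    - {"x": 14, "y": 40.6, "z": -7, "yaw": 35, "hand": -1}
    - {"x": 16, "y": 46.4, "z": -9, "yaw": 38, "hand": -1}
    - {"x": 17.5, "y": 52.2, "z": -11, "yaw": 38, "hand": -1}
    - {"x": 18.3, "y": 58.0, "z": -13, "yaw": 38, "hand": -1}

```text
clock: 19.9
position: [0.4956, 0.1858, 0.111]
ee_rot: [-2.229, -2.214, -0.001]
force: [1.6, -0.4, 0.1]
width: 0.005
gripper_force: 0.0
```

```bash
python3 -c "
from h import *
s=observe();print(s['position'])"
```

```text
[0.49561448 0.18577608 0.11097084]
```

Request:
apply_moves:
  motion:
    - {"x": 0, "y": 0.7, "z": -1, "yaw": 0, "hand": -1}
    - {"x": 0, "y": 0.7, "z": -1.8, "yaw": 0, "hand": -1}
    - {"x": 0, "y": 0.7, "z": -2.2, "yaw": 0, "hand": -1}
    - {"x": 0, "y": 0.7, "z": -2.2, "yaw": 0, "hand": -1}
    - {"x": 0, "y": 0.7, "z": -2.2, "yaw": 0, "hand": -1}

```text
clock: 20.52
position: [0.4958, 0.1894, 0.0901]
ee_rot: [2.23, 2.211, 0.001]
force: [0.3, 0.5, -0.1]
width: 0.007
gripper_force: 0.0
```

Request:
apply_moves:
  motion:
    - {"x": 0, "y": 0.5, "z": -0.3, "yaw": 0, "hand": -1}
    - {"x": 0, "y": 0.5, "z": -0.5, "yaw": 0, "hand": -1}
    - {"x": 0, "y": 0.5, "z": -0.6, "yaw": 0, "hand": -1}
    - {"x": 0, "y": 0.5, "z": -0.6, "yaw": 0, "hand": -1}

```text
clock: 21.02
position: [0.4953, 0.1952, 0.0835]
ee_rot: [-2.229, -2.214, 0.0]
force: [-1.0, -0.2, 0.6]
width: 0.004
gripper_force: 0.0
```

Request:
apply_moves:
  motion:
    - {"x": 0, "y": 0, "z": 0.6, "yaw": 0, "hand": -1}
    - {"x": 0, "y": -3, "z": 0.6, "yaw": 0, "hand": -1}
    - {"x": 0, "y": -5.6, "z": 0.6, "yaw": 0, "hand": -1}
    - {"x": 0, "y": -5.6, "z": 0.2, "yaw": 0, "hand": -1}
    - {"x": 0, "y": -5.6, "z": 0, "yaw": 0, "hand": -1}
    - {"x": 0, "y": -5.6, "z": 0, "yaw": 0, "hand": -1}

```text
clock: 21.78
position: [0.4953, 0.1404, 0.0836]
ee_rot: [-2.227, -2.215, -0.001]
force: [0.7, -0.9, 0.1]
width: 0.007
gripper_force: 0.0
```

Request:
apply_moves:
  motion:
    - {"x": 0, "y": 0, "z": 0.6, "yaw": 0, "hand": -1}
    - {"x": -2.7, "y": 0, "z": 0.6, "yaw": 0, "hand": -1}
    - {"x": -5.5, "y": 0, "z": 0.6, "yaw": 0, "hand": -1}
    - {"x": -5.5, "y": 0, "z": 0.2, "yaw": 0, "hand": -1}
    - {"x": -5.5, "y": 0, "z": 0, "yaw": 0, "hand": -1}
    - {"x": -5.5, "y": 0, "z": 0, "yaw": 0, "hand": -1}

```text
clock: 22.52
position: [0.4412, 0.1395, 0.0836]
ee_rot: [-2.23, -2.213, -0.001]
force: [0.2, -0.3, 0.1]
width: 0.007
gripper_force: 0.0
```

Request:
apply_moves:
  motion:
    - {"x": 0, "y": 0, "z": 0.6, "yaw": 0, "hand": -1}
    - {"x": 0, "y": 3, "z": 0.6, "yaw": 0, "hand": -1}
    - {"x": 0, "y": 5.6, "z": 0.6, "yaw": 0, "hand": -1}
    - {"x": 0, "y": 5.6, "z": 0.2, "yaw": 0, "hand": -1}
    - {"x": 0, "y": 5.6, "z": 0, "yaw": 0, "hand": -1}
    - {"x": 0, "y": 5.6, "z": 0, "yaw": 0, "hand": -1}

```text
clock: 23.28
position: [0.4404, 0.1941, 0.0834]
ee_rot: [2.23, 2.212, -0.002]
force: [0.8, -0.7, 0.1]
width: 0.005
gripper_force: 0.0
```

Lid 2 has no high corner. Lid 1 next, then lid 3.

Request:
apply_moves:
  motion:
    - {"x": 0, "y": 0, "z": 1, "yaw": 0, "hand": -1}
    - {"x": 0.2, "y": 3, "z": 1, "yaw": 0, "hand": -1}
    - {"x": 0.2, "y": 6, "z": 0.8, "yaw": 0, "hand": -1}
    - {"x": 0.2, "y": 6, "z": 0.2, "yaw": 0, "hand": -1}
    - {"x": 0.2, "y": 6, "z": 0, "yaw": 0, "hand": -1}
    - {"x": 0.2, "y": 6, "z": 0, "yaw": 0, "hand": -1}

```text
clock: 24.02
position: [0.4425, 0.2539, 0.0835]
ee_rot: [2.23, 2.212, -0.001]
force: [0.1, -0.1, 0.6]
width: 0.007
gripper_force: 0.0
```

Request:
apply_moves:
  motion:
    - {"x": 0, "y": 0, "z": 0.6, "yaw": 0, "hand": -1}
    - {"x": 0, "y": 3, "z": 0.6, "yaw": 0, "hand": -1}
    - {"x": 0, "y": 5.5, "z": 0.6, "yaw": 0, "hand": -1}
    - {"x": 0, "y": 5.5, "z": 0.2, "yaw": 0, "hand": -1}
    - {"x": 0, "y": 5.5, "z": 0, "yaw": 0, "hand": -1}
    - {"x": 0, "y": 5.5, "z": 0, "yaw": 0, "hand": -1}

```text
clock: 24.78
position: [0.4425, 0.3089, 0.0834]
ee_rot: [2.23, 2.212, -0.002]
force: [-0.4, -0.5, -0.4]
width: 0.005
gripper_force: 0.0
```

Request:
apply_moves:
  motion:
    - {"x": 0, "y": 0, "z": 0.6, "yaw": 0, "hand": -1}
    - {"x": 2.7, "y": 0, "z": 0.6, "yaw": 0, "hand": -1}
    - {"x": 5.5, "y": 0, "z": 0.6, "yaw": 0, "hand": -1}
    - {"x": 5.5, "y": 0, "z": 0.2, "yaw": 0, "hand": -1}
    - {"x": 5.5, "y": 0, "z": 0, "yaw": 0, "hand": -1}
    - {"x": 5.5, "y": 0, "z": 0, "yaw": 0, "hand": -1}

```text
clock: 25.52
position: [0.4963, 0.3103, 0.0836]
ee_rot: [-2.228, -2.215, 0.001]
force: [-0.7, -0.4, 0.4]
width: 0.005
gripper_force: 0.0
```

Request:
apply_moves:
  motion:
    - {"x": 0, "y": 0, "z": 0.6, "yaw": 0, "hand": -1}
    - {"x": 0, "y": -3, "z": 0.6, "yaw": 0, "hand": -1}
    - {"x": 0, "y": -5.5, "z": 0.6, "yaw": 0, "hand": -1}
    - {"x": 0, "y": -5.5, "z": 0.2, "yaw": 0, "hand": -1}
    - {"x": 0, "y": -5.5, "z": 0, "yaw": 0, "hand": -1}
    - {"x": 0, "y": -5.5, "z": 0, "yaw": 0, "hand": -1}

```text
clock: 26.28
position: [0.4971, 0.2564, 0.0837]
ee_rot: [-2.227, -2.215, -0.001]
force: [-0.4, 0.9, 0.5]
width: 0.002
gripper_force: 0.0
```

Request:
apply_moves:
  motion:
    - {"x": 0, "y": 0, "z": 1, "yaw": 0, "hand": -1}
    - {"x": 0, "y": -6, "z": 1, "yaw": 0, "hand": -1}
    - {"x": 0.4, "y": -12, "z": 1, "yaw": 0, "hand": -1}
    - {"x": 0.6, "y": -17.3, "z": 1, "yaw": 0, "hand": -1}
    - {"x": 0.6, "y": -17.3, "z": 0.6, "yaw": 0, "hand": -1}
    - {"x": 0.6, "y": -17.3, "z": 0.2, "yaw": 0, "hand": -1}
    - {"x": 0.6, "y": -17.3, "z": 0, "yaw": 0, "hand": -1}
    - {"x": 0.6, "y": -17.3, "z": 0, "yaw": 0, "hand": -1}

```text
clock: 27.28
position: [0.5032, 0.0837, 0.0836]
ee_rot: [-2.226, -2.216, -0.0]
force: [-0.6, -0.8, 0.0]
width: 0.002
gripper_force: 0.0
```

Request:
apply_moves:
  motion:
    - {"x": 0, "y": 0, "z": 0.6, "yaw": 0, "hand": -1}
    - {"x": 0, "y": -3, "z": 0.6, "yaw": 0, "hand": -1}
    - {"x": 0, "y": -5.5, "z": 0.6, "yaw": 0, "hand": -1}
    - {"x": 0, "y": -5.5, "z": 0.2, "yaw": 0, "hand": -1}
    - {"x": 0, "y": -5.5, "z": 0, "yaw": 0, "hand": -1}
    - {"x": 0, "y": -5.5, "z": 0, "yaw": 0, "hand": -1}

```text
clock: 28.02
position: [0.5033, 0.0285, 0.0836]
ee_rot: [-2.227, -2.215, -0.001]
force: [0.7, 0.8, 0.2]
width: 0.004
gripper_force: 0.0
```

Request:
apply_moves:
  motion:
    - {"x": 0, "y": 0, "z": 0.6, "yaw": 0, "hand": -1}
    - {"x": -2.7, "y": 0, "z": 0.6, "yaw": 0, "hand": -1}
    - {"x": -5.5, "y": 0, "z": 0.6, "yaw": 0, "hand": -1}
    - {"x": -5.5, "y": 0, "z": 0.2, "yaw": 0, "hand": -1}
    - {"x": -5.5, "y": 0, "z": 0, "yaw": 0, "hand": -1}
    - {"x": -5.5, "y": 0, "z": 0, "yaw": 0, "hand": -1}

```text
clock: 28.78
position: [0.4493, 0.0275, 0.0836]
ee_rot: [2.229, 2.213, 0.001]
force: [-0.4, 0.1, 0.5]
width: 0.006
gripper_force: 0.0
```

Request:
apply_moves:
  motion:
    - {"x": 0, "y": 0, "z": 0.6, "yaw": 0, "hand": -1}
    - {"x": 0, "y": 3, "z": 0.6, "yaw": 0, "hand": -1}
    - {"x": 0, "y": 5.5, "z": 0.6, "yaw": 0, "hand": -1}
    - {"x": 0, "y": 5.5, "z": 0.2, "yaw": 0, "hand": -1}
    - {"x": 0, "y": 5.5, "z": 0, "yaw": 0, "hand": -1}
    - {"x": 0, "y": 5.5, "z": 0, "yaw": 0, "hand": -1}

```text
clock: 29.52
position: [0.4483, 0.0812, 0.0834]
ee_rot: [-2.231, -2.212, 0.001]
force: [0.1, -0.5, 0.0]
width: 0.002
gripper_force: 0.0
```

No high corner on lids 1 to 3, so lid 4 was the one that rocked. I'll finish by pressing its remaining three corners firmly.

Request:
apply_moves:
  motion:
    - {"x": 0, "y": 0, "z": 1, "yaw": 0, "hand": -1}
    - {"x": 0, "y": -6, "z": 1, "yaw": 0, "hand": -1}
    - {"x": -0.4, "y": -12, "z": 1, "yaw": 0, "hand": -1}
    - {"x": -0.5, "y": -17.8, "z": 1, "yaw": 0, "hand": -1}
    - {"x": -0.5, "y": -17.8, "z": 0.4, "yaw": 0, "hand": -1}
    - {"x": -0.5, "y": -17.8, "z": -0.2, "yaw": 0, "hand": -1}
    - {"x": -0.5, "y": -17.8, "z": -0.48, "yaw": 0, "hand": -1}
    - {"x": -0.5, "y": -17.8, "z": -0.48, "yaw": 0, "hand": -1}
    - {"x": -0.5, "y": -17.8, "z": -0.48, "yaw": 0, "hand": -1}
    - {"x": -0.5, "y": -17.8, "z": -0.48, "yaw": 0, "hand": -1}

```text
clock: 30.78
position: [0.4435, -0.0946, 0.0796]
ee_rot: [2.226, 2.216, -0.001]
force: [-4.6, -2.7, 15.3]
width: 0.003
gripper_force: 7.6
```

Request:
apply_moves:
  motion:
    - {"x": 0, "y": 0, "z": 0.8, "yaw": 0, "hand": -1}
    - {"x": 2.7, "y": 0, "z": 0.9, "yaw": 0, "hand": -1}
    - {"x": 5.4, "y": 0, "z": 0.8, "yaw": 0, "hand": -1}
    - {"x": 5.4, "y": 0, "z": 0.4, "yaw": 0, "hand": -1}
    - {"x": 5.4, "y": 0, "z": 0.15, "yaw": 0, "hand": -1}
    - {"x": 5.4, "y": 0, "z": 0, "yaw": 0, "hand": -1}
    - {"x": 5.4, "y": 0, "z": 0, "yaw": 0, "hand": -1}
    - {"x": 5.4, "y": 0, "z": 0, "yaw": 0, "hand": -1}
    - {"x": 5.4, "y": 0, "z": 0, "yaw": 0, "hand": -1}

```text
clock: 31.9
position: [0.4966, -0.0949, 0.0797]
ee_rot: [2.228, 2.215, -0.0]
force: [-3.9, 1.7, 13.5]
width: 0.004
gripper_force: 6.5
```

Request:
apply_moves:
  motion:
    - {"x": 0, "y": 0, "z": 0.8, "yaw": 0, "hand": -1}
    - {"x": 0, "y": 2.8, "z": 0.9, "yaw": 0, "hand": -1}
    - {"x": 0, "y": 5.6, "z": 0.8, "yaw": 0, "hand": -1}
    - {"x": 0, "y": 5.6, "z": 0.4, "yaw": 0, "hand": -1}
    - {"x": 0, "y": 5.6, "z": 0.15, "yaw": 0, "hand": -1}
    - {"x": 0, "y": 5.6, "z": 0, "yaw": 0, "hand": -1}
    - {"x": 0, "y": 5.6, "z": 0, "yaw": 0, "hand": -1}
    - {"x": 0, "y": 5.6, "z": 0, "yaw": 0, "hand": -1}
    - {"x": 0, "y": 5.6, "z": 0, "yaw": 0, "hand": -1}

```text
clock: 33.02
position: [0.497, -0.0405, 0.0797]
ee_rot: [2.23, 2.212, -0.001]
force: [-5.2, 0.2, 16.9]
width: 0.002
gripper_force: 8.4
```

Request:
apply_moves:
  motion:
    - {"x": 0, "y": 0, "z": 0.5, "yaw": 0, "hand": -1}
    - {"x": 0, "y": 0, "z": 4, "yaw": 0, "hand": -1}
    - {"x": -2, "y": -5, "z": 9, "yaw": 0, "hand": -1}
    - {"x": -4, "y": -11, "z": 14, "yaw": -5, "hand": -1}
    - {"x": -7, "y": -17, "z": 16, "yaw": -13, "hand": -1}
    - {"x": -10, "y": -23, "z": 16, "yaw": -21, "hand": -1}
    - {"x": -13, "y": -29, "z": 16, "yaw": -30, "hand": -1}
    - {"x": -17, "y": -34, "z": 16, "yaw": -38, "hand": -1}
    - {"x": -21, "y": -39, "z": 16, "yaw": -46, "hand": -1}
    - {"x": -24, "y": -44, "z": 16, "yaw": -54, "hand": -1}

```text
clock: 34.28
position: [0.2771, -0.4483, 0.2389]
ee_rot: [2.994, 0.951, -0.0]
force: [1.6, -0.5, -0.0]
width: 0.005
gripper_force: 0.0
```

```bash
python3 -c "
from h import *
b=get_image('scene');cv2.imwrite('pics/s3.png',b)"
```

```text
(no output)
```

View pics/s3.png

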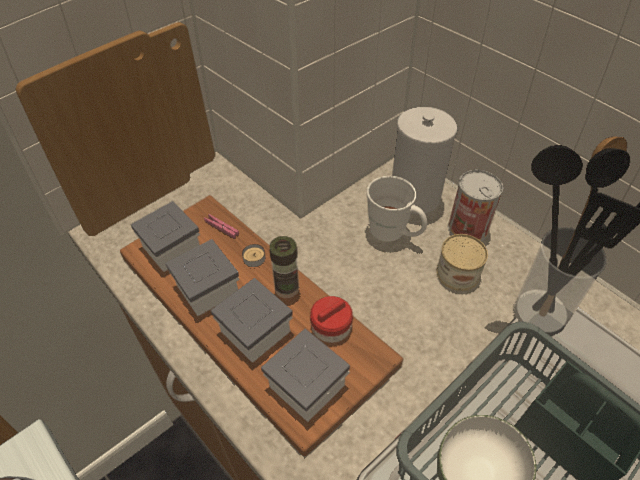

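All four lids lie flat in the picture (lid 4 near (306,368)), and the other things are where they stood.

```bash
python3 -c "
from cell import *
print(sign_off())"
```

```text
the job is handed in; nothing more can be done
None
```

I handed the job in at about 34 s with all four lids level by touch. The rocking lid was lid 4 by elimination (rightmost in the top view): my first press on its centre came in too hard (51 N) and seems to have seated it before I could feel it rock, so I never identified its high corner, and pressed all four corners at 12–17 N instead.

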